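Seat the drill-jig board in its notches and latch it

ROBOT

A 6-joint arm with a two-finger parallel gripper is mounted at the origin on the work surface. World frame = base frame: x ahead of the robot, y to its left, z up, the work surface at z = 0. Lengths are in m, angles in rad, forces in N, time in s.
With the tool pointing down it reaches from about 0.325 to 0.9 m from the base axis. Payload 6.1 kg.
Tool frame: the origin (TCP) lies at the very end of the fingers, on their centre line; the grasp point (between the pads) lies 19 mm behind it (hold_point_z is the distance from the TCP to the grasp point, in m); x points along the fingers, y is the direction in which the jaws open and shut, and the axes are right-handed (so a half turn about x gives the same grasp; the last joint's range is limited). The gripper opens to 87 mm and grips with 3 to 60 N. Pads are 19 mm wide; open, the fingers measure 117 mm over their backs; the gripper's body (75 mm by 190 mm) begins 51 mm behind the grasp point.
Start: joints at [-1.248, 0.22, 1.526, -0, 1.395, -0.126], TCP at [0.271, -0.563, 0.223] pointing down, gripper open.
Joint ranges: [-2.98, 2.98], [-0.91, 2.08], [0.09, 2.57], [-1.24, 4.39], [0.2, 2.65], [-2.68, 2.68]. Speed limits (rad/s): [2.57, 2.57, 3.01, 3.14, 3.14, 3.14].

INTERFACE

Orientations are given as a unit quaternion [x, y, z, w].
In Python, from bench import * gives the robot as it stands.
- The arm moves only by the shell command python3 -m crank 'ROWS' [FORCE]. ROWS is a JSON object of lists of equal length, an entry for each row: "offset": the shift along the tool's x, y, z in cm, a list of three; "turn": the turn, a rotation vector about the tool's x, y, z in rad, a list of three; "fingers": the closure in counts, from 0 (fully open) to 255 (shut). In form: {"offset": [[dx, dy, dz], ...], "turn": [[rx, ry, rz], ...], "fingers": [fingers, ...]}. A call has 1 to 20 rows; each row is the pose to reach, as a shift and turn from the pose commanded when the call began, along the tool's axes at that moment; what a row does not reach only later rows make up. A row lasts 1/10 s, in which the tool goes at most 50 mm and 8.59 degrees, less where a joint would pass 70% of its speed; a pose out of reach is approached as far as the arm can. A call with a gripper value outside its range is refused whole. The fingers move at their own pace and stop on an object; FORCE is the grip in N (left out, the last holds). Time passes only in rows, so rows that repeat a pose let the fingers close. It gives the time, the measured TCP pose, the force and the opening at its end, in the units of the state.
- get_obs(): the state, without advancing time (a new reading comes with each control period).
- grab_frame(name): name is "side" or "top"; returns a dict with "image" (420x560x3 uint8, blue, green, red), "vertical_fov" (degrees; the focal length in pixels is half the picture's height over the tangent of half this angle, whatever the lens; pixels are square), "cx", "cy" (the principal point, pixels), "cam_to_world" (4x4, takes a point from camera to world coordinates). Camera axes: x right, y down, z forward; pixel columns grow to the right and rows downward; lengths in m; the calibration is good to about 2 mm. A picture is of the moment at which its call begins. There is no depth.
- finish_job(): hands the job in, once; it reports no verdict.
The state is a dict: "t": time; "joints": joint angles; "qvel": joint speeds; "tau": joint torques, N m; "tool_pos": TCP position; "eef_rot": TCP orientation; "wrist_force": force on the tool from outside, world axes, zero at the start; "wrist_torque": the same for the moment, N m; "gripper_width": opening from 0.0 (shut) to 1.0 (fully open).
Only numpy, scipy, OpenCV 4.12 (cv2) and the standard library are available. Lean on these libraries where they do the work, as an engineer would, in place of code of your own. Each camera call takes 0.05 s, during which the arm holds its last target. There are 200 camera calls.

TASK

With a fingertip, gently push the aluminium jig board along its rails, by its rear end, until you feel it drop into the locating notches and stop; do not ram it. Then push the swing latch by its upright pin all the way round, so that its arm lies across the board and keeps it down. Only push: lift nothing, and leave the block, oil bottle, brush and spanner where they are.

Things in the scene. Friction and masses are not known exactly. Their poses are not given: they have to be found in the camera images.
- fixture: Grey fixture fixed to the bench: base 340 (x) x 165 x 20 mm with steel rails along x, open at both ends, tops 35 mm above the bench. Origin at bench height, midway along and midway between the rails; x = direction to push the board, y left of it, z up. Guides beside the rails: inner faces y = +-56.5 mm, tops 49.5 mm high. The base spans y -95 to +70 mm.
- board: Loose aluminium jig board, 0.4 to 0.9 kg: plate 130 (x) x 110 x 10 mm on four feet 10 mm high, 14 mm long. Origin mid-board at the feet's underside: 35 mm above the bench on the rails, 28 mm when seated. Plate top 20 mm above the origin. A dark flat bar 85 x 24 x 6 mm is fixed on its left (+y) half. Starts 80 to 150 mm short of home, square to the rails, 1.5 mm play to each guide.
- board_rear (a point): Middle of the rear push face, at x = -65, z = 31 mm of the board. A stop bar 90 mm wide (y), 10 mm thick stands on the plate's rear edge, flush with it, up to 42 mm above the board's origin: the upright face to push, free from the rails up.
- board_home (a point): On the fixture at x = 60, y = 0, z = 28 mm: where the board's origin lies when seated. All four feet drop together into four rail notches 7 mm deep and 19 mm long (at x = 10 in the inner rail strips, x = 110 in the outer ones) within 2.5 mm of here along x; then the board can be pushed no further.
- latch (a joint): Swing latch, rad, growing anticlockwise from above. At 0 its steel arm points along fixture +x beside the board's path; at the stop, 1.57, along +y across the board. Starts -0.5 to 0.1, stays where left; 1 to 2 N at the pin turns it. Arm 64 mm from pivot to end, 14 mm wide, 51 to 61 mm above the bench: passes 3 mm over the seated board, blocked by one still up on the rails (top 55 mm).
- latch_pivot (a point): On the latch's pivot axis, 61 mm above the bench, at x = 60, y = -80 mm of the fixture, outside the right-hand guide.
- latch_pin (a point): Top centre of the upright steel pin on the latch arm, 55 mm from the pivot axis: 11 mm diameter, from the arm's top at 61 mm up to 95 mm above the bench. Push it sideways.
- block: Bystander: loose steel block with drilled holes, 70 x 45 x 40 mm, beyond the right-hand side of the fixture. Origin under its centre.
- oil: Bystander: loose white plastic oil bottle, 44 mm diameter, 95 mm high. Origin under its centre.
- brush: Bystander: loose wooden-handled bench brush, about 200 mm long, lying flat to the right of the work.
- spanner: Bystander: loose steel spanner, about 170 mm long, lying flat to the left of the work.
Mind the look-alikes: they are no part of the job. Of the things shaped like the board, the aluminium one is meant.

How it is judged:
On the way, in this order (a step that is already met when the one before it is completed fails the run):
1. the board has been slid along the rails and has dropped into the notches, the latch still open (z of board in the frame of fixture below 0.03 m and horizontal distance between board and board_home below 0.006 m and value of joint latch below 0.5 rad), for 0.2 s.
2. the latch has been swung across the board (value of joint latch above 1.4 rad), for 0.2 s.
At the end, for the whole second after the job is handed in: The board is at rest, seated in its notches (within 2 mm of seated height, 6 mm of home, level and square to the rails), and the latch is at 1.4 rad or more, across it (z of board in the frame of fixture between 0.025 and 0.03 m and horizontal distance between board and board_home below 0.006 m and angle between the x axis of board and the x axis of fixture, either way round below 0.05 rad and angle between board's own z axis and vertical below 0.03 rad and linear speed of board below 0.01 m/s and value of joint latch above 1.4 rad); the robot touches nothing.
It fails at once if the board is lifted more than 8 mm off its rails, or tipped up (z of board in the frame of fixture above 0.043 m or angle between board's own z axis and vertical above 0.17 rad).
It fails at once if the board is rammed: pushed with more than 50 N (contact force between any of the fingers, the arm and board above 50 N).
It fails at once if a bystander is moved more than 20 mm (distance of any of block, oil, brush, spanner from where it was at the start of the episode above 0.02 m).
It also fails if it takes over 64 s, if anything falls off the work surface, if the arm or the gripper's body presses on something with over 40 N, if the wrist force passes 120 N, or if a joint passes its speed limit or range.

## Working session

There is one attempt and no reset: what is moved stays moved. The work goes in short steps, Python scripts to look and compute and a shell command to move; the robot and the scene stay as the last step left them, time stands still between calls to the robot, and variables do not carry over. Pictures are saved under pics/ and viewed, about 8 in all and at most 12, crops included, and the job is handed in when it is done.

```bash
mkdir -p pics
python3 - <<'E'
from bench import *
import cv2
for n in("top","side"):
    f=grab_frame(n); cv2.imwrite(f"pics/{n}0.png",f["image"]); print(n,f["vertical_fov"],f["cx"],f["cy"],f["cam_to_world"])
print(get_obs())
E
```

```text
top 49.176071436665254 277.2223566537759 203.94129257859737 [[-0.0163525  -0.99465386  0.10196226  0.40345325]
 [-0.99983514  0.01707163  0.00618425  0.02229248]
 [-0.00789185 -0.10184433 -0.99476904  1.21483998]
 [ 0.          0.          0.          1.        ]]
side 48.238852984225616 282.9871743081944 201.01492668875184 [[-0.92272177 -0.28743302  0.25684001  0.19353027]
 [-0.38512991  0.65960518 -0.64544245  0.85436086]
 [ 0.01610848 -0.69448057 -0.71933111  1.04954938]
 [ 0.          0.          0.          1.        ]]
{'t': 0.1, 'joints': array([-1.24809841e+00,  2.21108897e-01,  1.52749393e+00, -2.26200209e-05,
        1.39467705e+00, -1.26121050e-01]), 'qvel': array([-0.00063053, -0.00197215, -0.00374993, -0.00104223,  0.00133333,
       -0.0007634 ]), 'tau': array([ 1.84782592e-03, -4.95942807e+01, -3.88519120e+01,  7.02706771e-02,
        5.14678925e-02, -5.71667829e-05]), 'tool_pos': array([ 0.2709915 , -0.56258785,  0.22157187]), 'eef_rot': array([-0.68930963, -0.15794715,  0.68944238, -0.15676141]), 'wrist_force': array([ 0.1513727 ,  0.15062432, -0.58478114]), 'wrist_torque': array([ 0.02059642, -0.01292479, -0.00412726]), 'gripper_width': 1.0031069252119549}
```

View pics/top0.png

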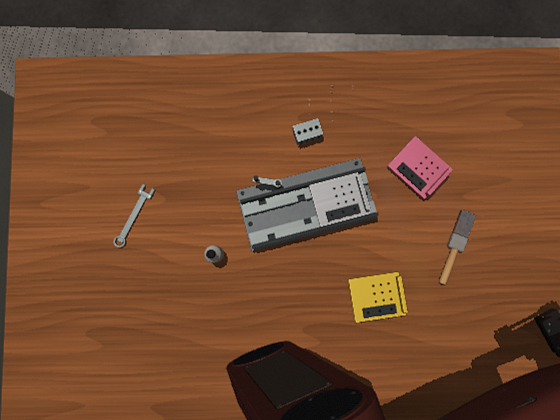

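View pics/side0.png

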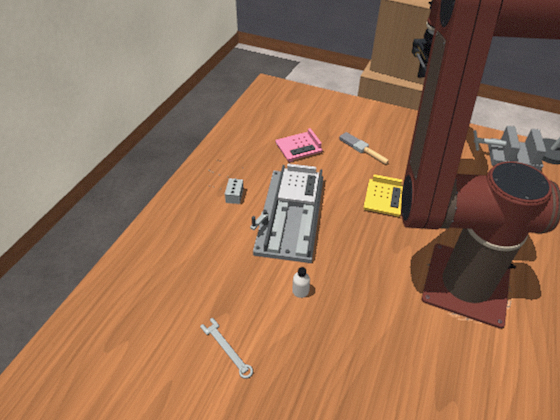

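The top view shows the fixture at about (307,205). The aluminium board is at its right end (340,198), its stop bar is at (368,190), and the latch is near (267,182). Pushing is towards image left, which is roughly world +y. I'll crop in closer to measure.

Run:
```python
import cv2
a=cv2.imread("pics/top0.png")[150:260,230:390]; cv2.imwrite("pics/topc.png",cv2.resize(a,None,fx=5,fy=5,interpolation=cv2.INTER_CUBIC))
a=cv2.imread("pics/side0.png")[155:270,230:340]; cv2.imwrite("pics/sidec.png",cv2.resize(a,None,fx=5,fy=5,interpolation=cv2.INTER_CUBIC))
```

```text
(no output)
```

View pics/topc.png

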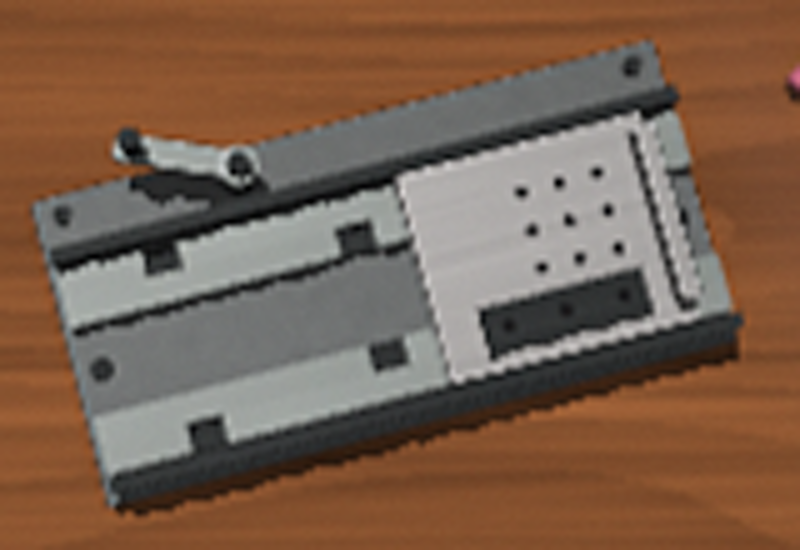

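View pics/sidec.png

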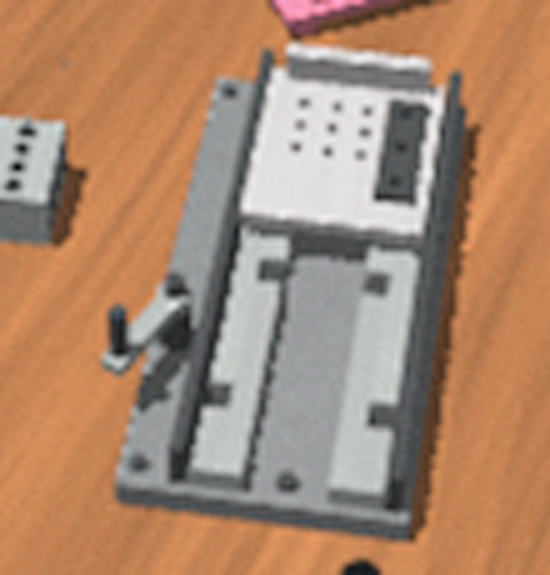

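The crops resolve the notches, base corners, pivot (240,165 in the top crop), pin top (130,140 in the top crop; 117,312 in the side crop) and plate corners. I'll do a joint least-squares fit.

```bash
cat > fit.py <<'E'
from bench import *
import numpy as np
def proj(f,P):
    M=np.linalg.inv(f["cam_to_world"]); p=M[:3,:3]@P+M[:3,3]; F=210/np.tan(np.radians(f["vertical_fov"])/2)
    return np.array([f["cx"]+F*p[0]/p[2],f["cy"]+F*p[1]/p[2]])
def w(q,p):
    c,s=np.cos(q[2]),np.sin(q[2]); return np.array([q[0]+c*p[0]-s*p[1],q[1]+s*p[0]+c*p[1],p[2]])
E
python3 - <<'E'
from fit import *
from scipy.optimize import least_squares
T,S=grab_frame("top"),grab_frame("side")
def pts(q):
    b,a,yi,yo=q[3:]; pin=(.06+.055*np.cos(a),-.08+.055*np.sin(a),.095)
    return [("T",35,203,(.17,-.095,.02)),("T",650,42,(-.17,-.095,.02)),("T",112,503,(.17,.07,.02)),
    ("T",357,238,(.01,-yi,.033)),("T",388,353,(.01,yi,.033)),("T",162,257,(.11,-yo,.033)),("T",208,433,(.11,yo,.033)),
    ("T",240,165,(.06,-.08,.063)),("T",130,140,pin),("T",398,178,(b+.065,-.055,.055)),("T",452,382,(b+.065,.055,.055)),
    ("S",118,490,(.17,-.095,.02)),("S",412,515,(.17,.07,.02)),("S",220,80,(-.17,-.095,.02)),("S",117,310,pin),
    ("S",240,222,(b+.065,-.055,.055)),("S",418,237,(b+.065,.055,.055)),("S",290,45,(b-.065,-.045,.077)),("S",430,60,(b-.065,.045,.077)),
    ("S",273,270,(.01,-yi,.033)),("S",377,284,(.01,yi,.033)),("S",217,393,(.11,-yo,.033)),("S",384,415,(.11,yo,.033))]
def r(q):
    o=[]
    for c,x,y,p in pts(q):
        o0=(230,150) if c=="T" else (230,155)
        o.append(proj(T if c=="T" else S,w(q,p))-(o0[0]+x/5-.4,o0[1]+y/5-.4))
    return np.array(o).ravel()
s=least_squares(r,[.42,-.03,1.75,-.06,-.4,.03,.045],loss="soft_l1")
print(s.x.round(4)); print(r(s.x).reshape(-1,2).round(1).tolist())
q=s.x
for n,p in dict(rear=(q[3]-.065,0,.066),home_rear=(-.005,0,.059),pivot=(.06,-.08,.061),pin=(.06+.055*np.cos(q[4]),-.08+.055*np.sin(q[4]),.095)).items(): print(n,w(q,p).round(4))
from scipy.spatial.transform import Rotation as R
print(R.from_quat(get_obs()["eef_rot"]).as_matrix().round(3))
E
```

```text
[ 0.5134 -0.0489  1.8143 -0.078  -0.4069  0.031   0.0473]
[[-1.2, -0.2], [0.4, -0.9], [-0.8, 0.8], [-0.2, 0.0], [-0.1, 0.1], [-0.1, 0.1], [0.0, 0.2], [-0.4, -0.3], [-0.5, -0.4], [-1.8, -0.4], [-1.1, 0.5], [-0.4, -2.3], [0.1, 0.6], [-0.4, -1.7], [0.8, -0.5], [0.1, -2.3], [1.3, -0.9], [-0.1, -0.7], [0.5, -0.4], [0.2, -0.3], [0.1, -0.6], [0.4, -0.1], [0.2, -0.3]]
rear [ 0.5479 -0.1877  0.066 ]
home_rear [ 0.5146 -0.0538  0.059 ]
pivot [0.5766 0.0286 0.061 ]
pin [0.5856 0.0828 0.095 ]
[[-0.     0.434 -0.901]
 [ 0.001 -0.901 -0.434]
 [-1.    -0.001 -0.   ]]
```

```bash
python3 -m crank '{"offset":[[0,-0.5,-1],[0,-1.5,-3],[0,-3,-6.5],[0,-4.5,-10],[0,-6,-13.5],[0,-7.5,-17],[0,-9,-20.5],[0,-10.5,-24],[0,-12,-27.5],[0,-13.5,-31],[0,-15,-34],[0,-16.5,-37],[0,-17.6,-39],[0,-18.1,-40.1],[0,-18.3,-40.5],[0,-18.3,-40.5]],"turn":[[-0.1,0,0],[-0.2,0,0],[-0.3,0,0],[-0.4,0,0],[-0.5,0,0],[-0.6,0,0],[-0.7,0,0],[-0.8,0,0],[-0.9,0,0],[-1.0,0,0],[-1.1,0,0],[-1.2,0,0],[-1.3,0,0],[-1.367,0,0],[-1.367,0,0],[-1.367,0,0]],"fingers":[255,255,255,255,255,255,255,255,255,255,255,255,255,255,255,255]}' 20
python3 - <<'E'
from fit import *
from scipy.spatial.transform import Rotation as R
o=get_obs();print(o["joints"].round(2),R.from_quat(o["eef_rot"]).as_matrix().round(3),o["wrist_force"].round(1))
q=[.5134,-.0489,1.8143]; c,s=np.cos(q[2]),np.sin(q[2]);d=o["tool_pos"][:2]-q[:2];print("fixture",c*d[0]+s*d[1],-s*d[0]+c*d[1])
E
```

```text
t: 1.8
tool_pos: [0.5567, -0.2221, 0.2223]
eef_rot: [0.435, 0.557, -0.435, 0.557]
wrist_force: [-0.2, 1.3, 0.2]
gripper_width: 0.005
[-0.51  0.16  1.6  -0.    1.39 -0.76] [[-0.     0.97   0.242]
 [ 0.     0.242 -0.97 ]
 [-1.    -0.    -0.   ]] [-0.2  1.3  0.2]
fixture -0.17856550089546772 -0.00025647073028325224
```

```bash
python3 -m crank '{"offset":[[1,0,0],[3.5,0,0],[6.5,0,0],[9.5,0,0],[12.5,0,0],[15,0,0],[16.5,0,0],[17.2,0,0],[17.4,0,0],[17.4,0,0]],"turn":[[0,0,0],[0,0,0],[0,0,0],[0,0,0],[0,0,0],[0,0,0],[0,0,0],[0,0,0],[0,0,0],[0,0,0]],"fingers":[255,255,255,255,255,255,255,255,255,255]}'
python3 - <<'E'
from bench import *
import cv2
a=grab_frame("side")["image"];cv2.imwrite("pics/s1.png",cv2.resize(a[90:300,200:400],None,fx=3,fy=3,interpolation=cv2.INTER_CUBIC))
E
```

```text
t: 2.8
tool_pos: [0.5572, -0.223, 0.0494]
eef_rot: [0.435, 0.557, -0.435, 0.558]
wrist_force: [-0.4, -0.3, 0.0]
gripper_width: 0.007
```

View pics/s1.png

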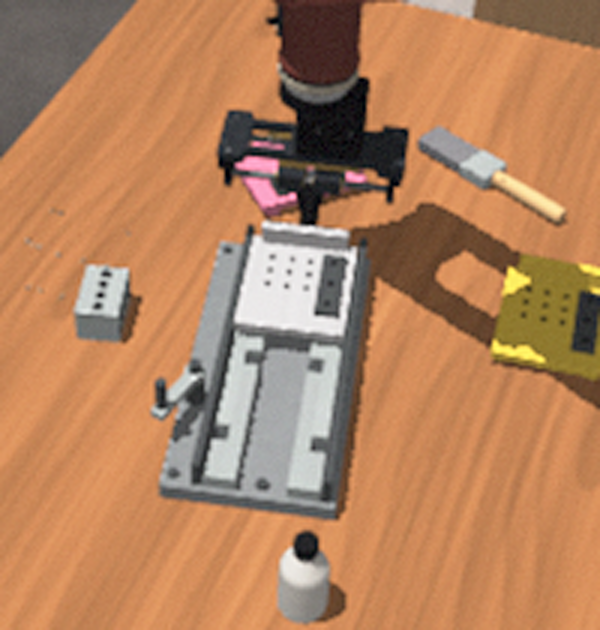

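The finger is at (310,205), behind the middle of the stop bar (305,235). I'll push at a moderate speed first, stopping well short of the notches.

```bash
python3 -m crank '{"offset":[[0,0,-0.4],[0,0,-0.8],[0,0,-1.2],[0,0,-1.6],[0,0,-2.0],[0,0,-2.4],[0,0,-2.8],[0,0,-3.2],[0,0,-3.6],[0,0,-4.1],[0,0,-4.6],[0,0,-5.1],[0,0,-5.6],[0,0,-6.1],[0,0,-6.6],[0,0,-7.1],[0,0,-7.6],[0,0,-8.1],[0,0,-8.6],[0,0,-9.0]],"turn":[[0,0,0],[0,0,0],[0,0,0],[0,0,0],[0,0,0],[0,0,0],[0,0,0],[0,0,0],[0,0,0],[0,0,0],[0,0,0],[0,0,0],[0,0,0],[0,0,0],[0,0,0],[0,0,0],[0,0,0],[0,0,0],[0,0,0],[0,0,0]],"fingers":[255,255,255,255,255,255,255,255,255,255,255,255,255,255,255,255,255,255,255,255]}'
python3 -m crank '{"offset":[[0,0,-0.3],[0,0,-0.6],[0,0,-0.9],[0,0,-1.2],[0,0,-1.5],[0,0,-1.8],[0,0,-2.1],[0,0,-2.4],[0,0,-2.7],[0,0,-3.0],[0,0,-3.3],[0,0,-3.6],[0,0,-3.9],[0,0,-4.2],[0,0,-4.5],[0,0,-4.8]],"turn":[[0,0,0],[0,0,0],[0,0,0],[0,0,0],[0,0,0],[0,0,0],[0,0,0],[0,0,0],[0,0,0],[0,0,0],[0,0,0],[0,0,0],[0,0,0],[0,0,0],[0,0,0],[0,0,0]],"fingers":[255,255,255,255,255,255,255,255,255,255,255,255,255,255,255,255]}'
```

```text
t: 4.85
tool_pos: [0.5348, -0.1348, 0.0486]
eef_rot: [0.435, 0.557, -0.435, 0.557]
wrist_force: [0.6, -2.9, 0.8]
gripper_width: 0.009
t: 6.45
tool_pos: [0.5232, -0.0884, 0.0486]
eef_rot: [0.435, 0.557, -0.435, 0.557]
wrist_force: [1.2, -2.9, 0.8]
gripper_width: 0.006
```

```bash
python3 -m crank '{"offset":[[0,0,-0.2],[0,0,-0.4],[0,0,-0.6],[0,0,-0.8],[0,0,-1.0],[0,0,-1.2],[0,0,-1.4],[0,0,-1.6],[0,0,-1.8]],"turn":[[0,0,0],[0,0,0],[0,0,0],[0,0,0],[0,0,0],[0,0,0],[0,0,0],[0,0,0],[0,0,0]],"fingers":[255,255,255,255,255,255,255,255,255]}'
python3 -m crank '{"offset":[[0,0,-0.15],[0,0,-0.3]],"turn":[[0,0,0],[0,0,0]],"fingers":[255,255]}'
```

```text
t: 7.35
tool_pos: [0.5188, -0.071, 0.0486]
eef_rot: [0.435, 0.557, -0.435, 0.557]
wrist_force: [0.6, -3.4, 3.4]
gripper_width: 0.003
t: 7.55
tool_pos: [0.5181, -0.0681, 0.0485]
eef_rot: [0.435, 0.557, -0.435, 0.557]
wrist_force: [-0.5, -2.4, 1.8]
gripper_width: 0.004
```

```bash
for i in 1; do python3 -m crank '{"offset":[[0,0,-0.1],[0,0,-0.2]],"turn":[[0,0,0],[0,0,0]],"fingers":[255,255]}'; done | grep -E "tool_pos|force"
python3 -m crank '{"offset":[[0,0,-0.1],[0,0,-0.2]],"turn":[[0,0,0],[0,0,0]],"fingers":[255,255]}'| grep -E "tool_pos|force"
```

```text
tool_pos: [0.5175, -0.0661, 0.0485]
wrist_force: [1.3, -2.5, 0.7]
tool_pos: [0.5166, -0.064, 0.0481]
wrist_force: [0.8, -1.3, -0.0]
```

```bash
python3 -m crank '{"offset":[[0,0,-0.1],[0,0,-0.2]],"turn":[[0,0,0],[0,0,0]],"fingers":[255,255]}'| grep -E "tool_pos|force"
python3 - <<'E'
from bench import *
import cv2
a=grab_frame("side")["image"];cv2.imwrite("pics/s2.png",cv2.resize(a[130:280,220:350],None,fx=4,fy=4,interpolation=cv2.INTER_CUBIC))
E
```

```text
tool_pos: [0.5162, -0.0622, 0.0482]
wrist_force: [0.7, -1.8, -1.9]
```

View pics/s2.png

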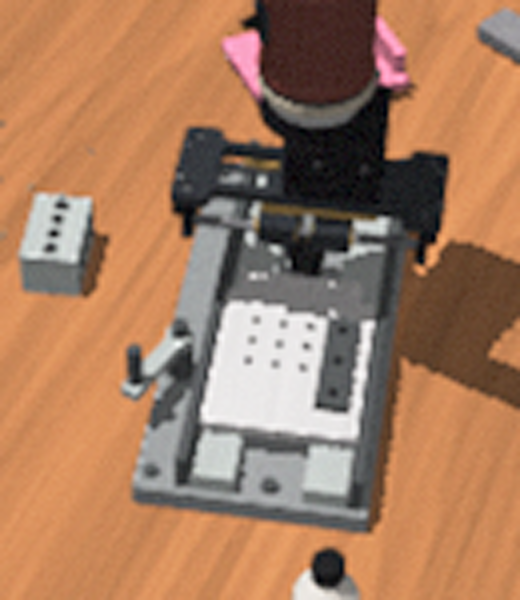

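The board's front edge is at (202,428)–(358,440) in the crop, near home, with no stop felt yet. I'll go on in small steps.

```bash
python3 -m crank '{"offset":[[0,0,-0.1],[0,0,-0.2]],"turn":[[0,0,0],[0,0,0]],"fingers":[255,255]}'| grep -E "tool_pos|force"
python3 -m crank '{"offset":[[0,0,-0.1],[0,0,-0.15]],"turn":[[0,0,0],[0,0,0]],"fingers":[255,255]}'| grep -E "tool_pos|force"
```

```text
tool_pos: [0.5161, -0.061, 0.0486]
wrist_force: [-0.8, -6.9, -1.5]
tool_pos: [0.5161, -0.0609, 0.0489]
wrist_force: [-0.6, -10.0, -0.6]
```

It has stopped: 10 N with no more advance. I'll back off, lift clear and check the seating with both cameras.

```bash
python3 -m crank '{"offset":[[0,0,0.3],[0,0,1],[0,0,2.5],[0,0,4],[-2,0,5],[-5,0,5],[-9,0,5],[-13,0,5],[-15.5,0,5],[-16.5,0,5],[-16.5,0,5]],"turn":[[0,0,0],[0,0,0],[0,0,0],[0,0,0],[0,0,0],[0,0,0],[0,0,0],[0,0,0],[0,0,0],[0,0,0],[0,0,0]],"fingers":[255,255,255,255,255,255,255,255,255,255,255]}'
python3 - <<'E'
from fit import *
import cv2
f=grab_frame("top");a=f["image"][150:260,230:390]; a=cv2.resize(a,None,fx=3.4,fy=3.4,interpolation=cv2.INTER_CUBIC)
g=grab_frame("side");b=g["image"].copy()
q=[.5134,-.0489,1.8143]
b=cv2.resize(b[170:270,250:340],None,fx=6,fy=6,interpolation=cv2.INTER_CUBIC)
for z,c in((.048,(0,255,0)),(.055,(0,0,255))):
    P=[proj(g,w(q,p)) for p in((.125,-.055,z),(.125,.055,z),(-.005,-.045,z+.022),(-.005,.045,z+.022))]
    for u in P: cv2.circle(b,tuple(int(k) for k in ((u-[250,170])*6+3)),3,c,-1)
cv2.imwrite("pics/s3.png",b)
cv2.imwrite("pics/t3.png",a)
d=np.array(get_obs()["tool_pos"]); print(d)
E
```

```text
t: 9.7
tool_pos: [0.5289, -0.1086, 0.2149]
eef_rot: [0.436, 0.556, -0.435, 0.558]
wrist_force: [-0.4, 0.5, -0.7]
gripper_width: 0.009
[ 0.52718175 -0.10767737  0.2118596 ]
```

View pics/s3.png

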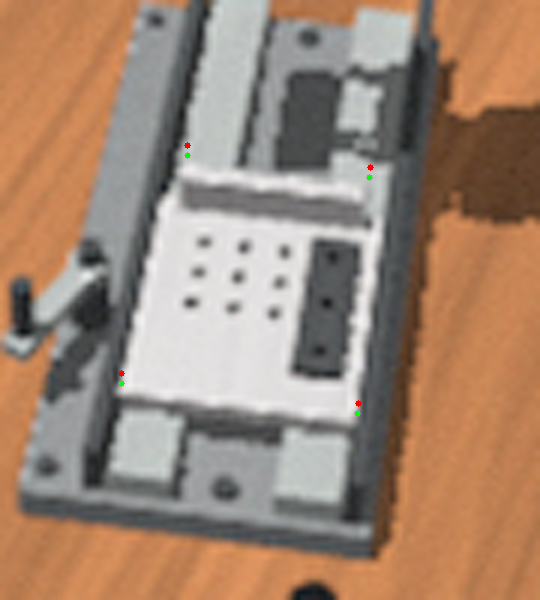

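With the fit's known image bias (about +12 px), the plate's front corners (118,397) and (356,418) match the seated height and home. The latch is still open. Next I'll move above the latch's outer side, turning the tool.

```bash
python3 -m crank '{"offset":[[0,0.5,-0.6],[0,1.5,-1.8],[0,2.5,-3],[0,3.5,-4.2],[0,4.5,-5.4],[0,5.5,-6.6],[0,6.5,-8],[0,7.5,-9.2],[0,8.5,-10.4],[0,9.5,-11.6],[0,10.5,-12.8],[0,11.5,-14.2],[0,12.4,-15.2],[0,12.9,-16],[0,12.9,-16],[0,12.9,-16],[0,12.9,-16]],"turn":[[0.14,0,0],[0.28,0,0],[0.42,0,0],[0.56,0,0],[0.7,0,0],[0.84,0,0],[0.98,0,0],[1.12,0,0],[1.26,0,0],[1.4,0,0],[1.54,0,0],[1.68,0,0],[1.82,0,0],[1.96,0,0],[1.98,0,0],[1.98,0,0],[1.98,0,0]],"fingers":[255,255,255,255,255,255,255,255,255,255,255,255,255,255,255,255,255]}'
python3 - <<'E'
from fit import *
from scipy.spatial.transform import Rotation as R
o=get_obs();M=R.from_quat(o["eef_rot"]).as_matrix();print(o["joints"].round(2),M.round(3))
q=[.5134,-.0489,1.8143]; c,s=np.cos(q[2]),np.sin(q[2]);d=o["tool_pos"][:2]-q[:2];print("fixture",c*d[0]+s*d[1],-s*d[0]+c*d[1])
# arc: tool stays at -half (behind pin), rotating about pivot
p0=o["tool_pos"]; off=.005+.0095   # aim 0.5 mm into pin
for a in np.arange(-.407,1.62,.1):
    pin=np.array([.06+.055*np.cos(a),-.08+.055*np.sin(a)]); t=np.array([-np.sin(a),np.cos(a)])
    P=w(q,(*(pin-off*t),p0[2])); print(round(a,2),(M.T@(P-p0)*100).round(2),"turn",round(-(a+.407),2))
E
```

```text
t: 11.5
tool_pos: [0.6136, 0.0784, 0.2124]
eef_rot: [-0.704, 0.057, 0.705, 0.057]
wrist_force: [0.8, 0.2, 0.1]
gripper_width: 0.007
[-0.    0.21  1.55 -0.    1.38  1.73] [[-0.002 -0.161 -0.987]
 [-0.    -0.987  0.161]
 [-1.     0.001  0.002]]
fixture 0.0993883061506565 -0.1279726002153221
-0.41 [0.   0.01 1.4 ] turn -0.0
-0.31 [ 0.   -0.1   1.95] turn -0.1
-0.21 [ 0.   -0.17  2.52] turn -0.2
-0.11 [ 0.01 -0.17  3.09] turn -0.3
-0.01 [ 0.01 -0.12  3.65] turn -0.4
0.09 [ 0.01 -0.01  4.21] turn -0.5
0.19 [0.01 0.15 4.76] turn -0.6
0.29 [0.01 0.37 5.28] turn -0.7
0.39 [0.01 0.63 5.78] turn -0.8
0.49 [0.01 0.95 6.25] turn -0.9
0.59 [0.01 1.31 6.69] turn -1.0
0.69 [0.01 1.72 7.09] turn -1.1
0.79 [0.01 2.16 7.45] turn -1.2
0.89 [0.02 2.64 7.76] turn -1.3
0.99 [0.02 3.14 8.02] turn -1.4
1.09 [0.02 3.67 8.24] turn -1.5
1.19 [0.02 4.21 8.39] turn -1.6
1.29 [0.02 4.77 8.49] turn -1.7
1.39 [0.02 5.34 8.54] turn -1.8
1.49 [0.02 5.91 8.53] turn -1.9
1.59 [0.02 6.47 8.46] turn -2.0
```

```bash
python3 -m crank '{"offset":[[1,0,0],[3.5,0,0],[6.5,0,0],[9.5,0,0],[12,0,0],[13.2,0,0],[13.7,0,0],[13.7,0,0]],"turn":[[0,0,0],[0,0,0],[0,0,0],[0,0,0],[0,0,0],[0,0,0],[0,0,0],[0,0,0]],"fingers":[255,255,255,255,255,255,255,255]}'
python3 - <<'E'
from bench import *
import cv2
a=grab_frame("side")["image"];cv2.imwrite("pics/s4.png",cv2.resize(a[150:270,210:350],None,fx=4,fy=4,interpolation=cv2.INTER_CUBIC))
E
```

```text
t: 12.3
tool_pos: [0.6142, 0.0788, 0.0764]
eef_rot: [-0.705, 0.058, 0.705, 0.058]
wrist_force: [-0.6, -0.6, 0.5]
gripper_width: 0.007
```

View pics/s4.png

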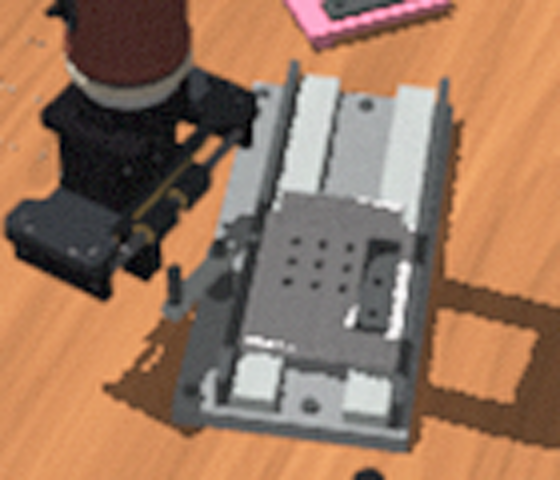

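The fingertip at (140,270) is just outside the pin at (175,285). I'll sweep the first half of the arc.

```bash
python3 -m crank '{"offset":[[0,0,0.4],[0,0,0.9],[0,0,1.4],[0,-0.1,1.95],[0,-0.17,2.52],[0,-0.17,3.09],[0,-0.12,3.65],[0,0,4.21],[0,0.15,4.76],[0,0.37,5.28],[0,0.63,5.78],[0,0.95,6.25],[0,1.31,6.69],[0,1.72,7.09],[0,2.16,7.45],[0,2.16,7.45]],"turn":[[0,0,0],[0,0,0],[0,0,0],[-0.1,0,0],[-0.2,0,0],[-0.3,0,0],[-0.4,0,0],[-0.5,0,0],[-0.6,0,0],[-0.7,0,0],[-0.8,0,0],[-0.9,0,0],[-1.0,0,0],[-1.1,0,0],[-1.2,0,0],[-1.2,0,0]],"fingers":[255,255,255,255,255,255,255,255,255,255,255,255,255,255,255,255]}'
python3 - <<'E'
from fit import *
import cv2
from scipy.spatial.transform import Rotation as R
a=grab_frame("side")["image"];cv2.imwrite("pics/s5.png",cv2.resize(a[150:270,210:350],None,fx=4,fy=4,interpolation=cv2.INTER_CUBIC))
o=get_obs();M=R.from_quat(o["eef_rot"]).as_matrix();p0=o["tool_pos"]
q=[.5134,-.0489,1.8143]
for x in np.arange(.79,1.65,.1):
    pin=np.array([.06+.055*np.cos(x),-.08+.055*np.sin(x)]); t=np.array([-np.sin(x),np.cos(x)])
    P=w(q,(*(pin-.0145*t),p0[2])); print(round(x,2),(M.T@(P-p0)*100).round(2),"turn",round(-(x-.79),2))
print(np.degrees(np.arctan2(M[1,2],M[0,2])))
E
```

```text
t: 13.95
tool_pos: [0.5369, 0.0698, 0.0771]
eef_rot: [0.614, 0.35, -0.614, 0.35]
wrist_force: [-0.2, 0.5, -0.8]
gripper_width: 0.01
0.79 [-0.    0.    0.07] turn -0.0
0.89 [-0.   -0.11  0.63] turn -0.1
0.99 [-0.   -0.18  1.19] turn -0.2
1.09 [-0.   -0.18  1.76] turn -0.3
1.19 [-0.   -0.13  2.33] turn -0.4
1.29 [-0.   -0.02  2.89] turn -0.5
1.39 [-0.    0.14  3.43] turn -0.6
1.49 [-0.    0.36  3.96] turn -0.7
1.59 [-0.    0.63  4.46] turn -0.8
-120.78499894879319
```

View pics/s5.png

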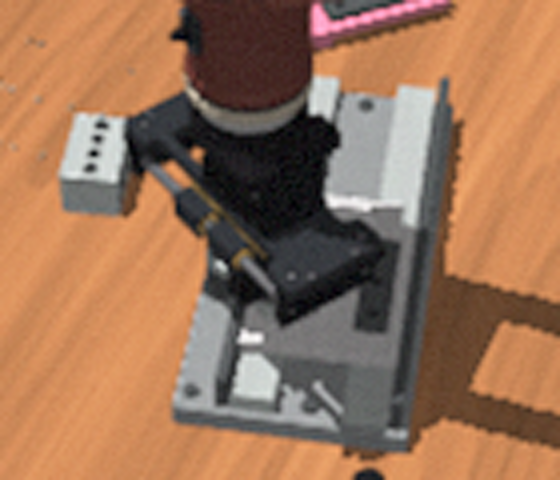

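The latch pin is now behind the gripper and no longer at its start position, so it is being carried along. I'll continue to the stop.

```bash
python3 -m crank '{"offset":[[0,-0.11,0.63],[0,-0.18,1.19],[0,-0.18,1.76],[0,-0.13,2.33],[0,-0.02,2.89],[0,0.14,3.43],[0,0.25,3.7],[0,0.36,3.96],[0,0.36,3.96]],"turn":[[-0.1,0,0],[-0.2,0,0],[-0.3,0,0],[-0.4,0,0],[-0.5,0,0],[-0.6,0,0],[-0.65,0,0],[-0.7,0,0],[-0.7,0,0]],"fingers":[255,255,255,255,255,255,255,255,255]}'
python3 -m crank '{"offset":[[0,0,0.2],[0,0,0.4],[0,0,0.5],[0,0,0.5]],"turn":[[0,0,0],[0,0,0],[0,0,0],[0,0,0]],"fingers":[255,255,255,255]}'
```

```text
t: 14.9
tool_pos: [0.5203, 0.034, 0.0767]
eef_rot: [0.458, 0.539, -0.458, 0.539]
wrist_force: [-0.6, -0.2, -0.4]
gripper_width: 0.002
t: 15.3
tool_pos: [0.5206, 0.0311, 0.0766]
eef_rot: [0.458, 0.54, -0.457, 0.538]
wrist_force: [-1.6, 8.9, 1.8]
gripper_width: 0.004
```

The stop is felt: 9 N, with the pin at fixture x ≈ 61 mm, so about 1.56 rad. I'll retreat, lift, move aside and check.

```bash
python3 -m crank '{"offset":[[0,0,-0.4],[0,0,-1.2],[0,0,-2.5],[0,0,-3.5],[-2,0,-4],[-5,0,-4],[-9,0,-4],[-13,0,-5],[-15,0,-8],[-15,0,-12],[-15,0,-16],[-15,0,-19],[-15,0,-20],[-15,0,-20]],"turn":[[0,0,0],[0,0,0],[0,0,0],[0,0,0],[0,0,0],[0,0,0],[0,0,0],[0,0,0],[0,0,0],[0,0,0],[0,0,0],[0,0,0],[0,0,0],[0,0,0]],"fingers":[255,255,255,255,255,255,255,255,255,255,255,255,255,255]}'
python3 - <<'E'
from bench import *
import cv2, numpy as np
a=grab_frame("side")["image"][150:270,210:350];b=grab_frame("top")["image"][145:265,230:390]
r=lambda i:cv2.resize(i,None,fx=2.6,fy=4*.65,interpolation=cv2.INTER_CUBIC)
cv2.imwrite("pics/f.png",np.hstack([r(a),r(b)]))
E
```

```text
t: 16.7
tool_pos: [0.4874, 0.2277, 0.2264]
eef_rot: [0.456, 0.54, -0.456, 0.54]
wrist_force: [0.6, -0.7, -0.2]
gripper_width: 0.007
```

View pics/f.png

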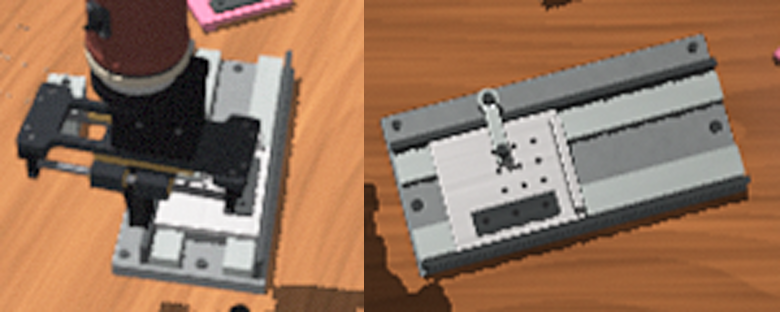

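The top view shows the latch arm from the pivot (488,98) to the pin (505,153), square across the seated board. All notches are covered and the robot is clear.

```bash
python3 -c "
from bench import *
print(get_obs()['t'],get_obs()['wrist_force']); print(finish_job())"
```

```text
16.8 [ 0.88000264 -0.31297794 -0.36270433]
the job is handed in; nothing more can be done
None
```

I pushed the aluminium board along its rails into the notches and swung the latch right across it, then handed the job in at 16.8 s. No verdict is reported.

- **Board:** I pushed it by the rear stop bar with the closed fingertips. It stopped near home, where the force rose from about 2 N to 10 N with no more advance. The final top view shows it square to the rails.
- **Seated height:** I judged this from the picture after allowing for an image offset of about 2 px in my fit. The front corners then agreed with the seated height. The stop bar's rear top edge appeared about 1.5 px (roughly 4 mm) lower or further forward than predicted.
- **Latch:** I pushed the pin round to its stop, felt at about 9 N. The tool position puts it at about 1.56 rad, and the final top view shows the arm lying square across the board.
- **Robot and bystanders:** The arm finished clear of everything, with about 1 N at the wrist. The tool passed none of the block, oil bottle, brush or spanner, but I did not measure their positions at the end.

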